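# Shut the dry-store bin, snap its catch and prove it with a pull

## Robot

A 6-joint arm with a two-finger parallel gripper is mounted at the origin on a cart in front of the work surface, level with it; the furniture and walls round the work are solid. World frame = base frame: x ahead of the robot, y to its left, z up, the work surface at z = 0. Lengths are in m, angles in rad, forces in N, time in s.
With the tool pointing down it reaches from about 0.325 to 0.9 m from the base axis. Payload 6.1 kg.
Tool frame: the origin (TCP) lies between the finger pads; the fingertips stand 19 mm ahead of it and the grasp point (between the pads) is the TCP; z points along the fingers, y is the line along which they close (so a half turn about z gives the same grasp; the last joint's range is limited). The gripper opens to 85 mm and grips with 20 to 120 N. Pads are 22 mm wide; open, the fingers measure 114 mm over their backs; the gripper's body (76 mm by 85 mm) begins 54 mm behind the grasp point. The pads swing forward as they close: fully open they stand 13 mm farther back than shut.
Start: joints at [-1.393, 0.22, 1.526, -0, 1.395, -0.126], TCP at [0.187, -0.596, 0.211] pointing down, gripper open.
Joint ranges: [-2.98, 2.98], [-0.91, 2.08], [0.09, 2.57], [-1.24, 4.39], [0.2, 2.65], [-2.68, 2.68]. Speed limits (rad/s): [2.57, 2.57, 3.01, 3.14, 3.14, 3.14].

## Interface

Orientations are given as a unit quaternion [w, x, y, z].
In Python, from station import read_state, grab_frame, camera_model, close_job gives the robot as it stands. The module is installed in compiled form; this text tells all that it offers.
- The arm moves only by the tool servo_tool, never from a script. Its argument "plan" is a list of rows, each an object of numbers: "tx", "ty", "tz": the shift along the tool's x, y, z in m; "spin": the turn about the tool's z in rad; "fingers": the opening, from 0 (shut) to 1 (fully open). In form: [{"tx": .., "ty": .., "tz": .., "spin": .., "fingers": ..}, ...]. A call has 1 to 8 rows; each row shifts and turns the commanded pose from where the row before left it, along the tool's axes as they then stand; what a row does not reach is not made up. A row lasts 1/10 s, in which the tool goes at most 50 mm and 8.59 degrees, less where a joint would pass 70% of its speed; a pose out of reach is approached as far as the arm can. A call with a gripper value outside its range is refused whole. The fingers move at their own pace and stop on an object; the grip force is fixed at half the most. Time passes only in rows, so rows that do not move let the fingers close. It gives the time, the measured TCP pose, the force, the opening and the grip force at its end, in the units of the state.
- read_state(): the state, without advancing time (a new reading comes with each control period).
- grab_frame(name): name is "side" or "top" or "wrist"; returns (picture, depth): 480x640x3 uint8, blue, green, red; 480x640 float32, m along the optical axis (not along the pixel's ray), 0 where there is no reading.
- camera_model(name): a dict with "fov_y" (degrees; the focal length in pixels is half the picture's height over the tangent of half this angle, whatever the lens; pixels are square), "cx", "cy" (the principal point, pixels), "world_from_camera" (4x4, takes a point from camera to world coordinates). Camera axes: x right, y down, z forward; pixel columns grow to the right and rows downward; lengths in m; the calibration is good to about 2 mm. The wrist camera is an equidistant fisheye: a pixel r from the principal point sees the ray r / f radians off the axis. A picture is of the moment at which its call begins: read the wrist's pose just before it. camera_model takes no time and is no camera call; for the wrist camera it gives the pose at the moment of the call.
- close_job(): hands the job in; it is judged then, once.
The state is a dict: "time_s": time; "joint_positions": joint angles; "joint_velocities": joint speeds; "joint_efforts": joint torques, N m; "eef_pos": TCP position; "ee_rot": TCP orientation; "wrist_force": force on the tool from outside, world axes, zero at the start; "wrist_torque": the same for the moment, N m; "opening": finger opening in m; "grasp_force": force on a finger pad.
Only numpy, scipy, OpenCV 4.12 (cv2) and the standard library are available. Lean on these libraries where they do the work, as an engineer would, in place of code of your own. Each camera call takes 0.05 s, during which the arm holds its last target. There are 200 camera calls.

## Task

The dry-store bin has been left open: shut its sloping lid and press the catch at the front in until it snaps under the ledge. Then prove that the catch holds: take the lid's handle, pull it straight out from the lid with about 15 N for a full second, and let go. Leave the bin shut and caught; never pull with anything near 30 N, and leave the jam jar and the tin beside the bin standing where they are.

Things in the scene. Friction and masses are not known exactly. Their poses are not given: they have to be found in the camera images.
- bin: storage bin, a cream plastic box fixed on the worktop: 190 deep (x) x 180 wide (y), 188 high at the back, 110 at the front. Origin: centre of its underside; x towards its back, z up; its front with the catch faces its -x. The mouth and the shut lid slope down to the front, 30 degrees (0.524 rad) from level. A packet and a jar inside stay there.
- lid (a joint): angle of the grey-green lid, rad: 0 shut, grows as its front edge swings up, 1.25 fully open. Starts 0.4 to 0.95 and stays where it is left (stiff hinge, about 2 N at the handle moves it). Shut but not caught it rests on its rubber seal at about 0.003; caught and pulled with 15 N it gives to about 0.008.
- lid_hinge (a point): middle of the lid's hinge line, at bin (+40, 0, +188) mm. Its axes turn with the lid: -x down the lid to its front edge, y along the hinge line, z straight out of the lid (with the lid shut, the bin's axes turned by -0.524 rad about y; opening turns it by + about y). Lid panel 165 down the slope x 186 wide, outer face 7 to 9 mm out along z.
- handle: dark bar handle on the lid, origin at the middle of the bar: 115 mm down the lid from the hinge line and 27 mm out of it; axes as lid_hinge. The bar runs along y, 13 mm thick (x) and 14 mm (z), free for 80 mm between its end posts (104 overall), with 11 mm of air between it and the lid. Pinch it across its thickness, along x; pull along +z.
- catch (a joint): angle of the dark catch flap about its hinge on the lid's front edge, rad: 0 snapped home, upright against the bin's front; grows as it swings outwards and up. Starts 0.8 to 1.5 and stays where left. With the lid shut its hook meets the ledge at about 0.35; 4 to 8 N at the press point snaps it past. It stops at 0.
- catch_hinge (a point): middle of the catch's hinge line, 167 mm down the lid from the lid's hinge line. Axes of the catch: y along the hinge line, -z along the flap to its free end; the bin's axes when all is shut, turned by + the sum of both joint angles about y otherwise.
- press (a point): middle of the ribbed outer face of the catch flap, where to press: 12.5 mm out (-x) and 32 mm down (-z) from catch_hinge; axes of the catch, so +x is the way to press. Flap 60 wide (y), 3 thick, 47 long, free end 15 mm below this point.
- hook: the hook bead across the inner face of the catch flap, 6 mm thick, 44 long, 24 mm below catch_hinge; it snaps under the keeper
- keeper: the cream ledge, 52 mm wide, on the bin's front wall, 25 mm below the mouth's front edge, that the hook snaps under; it gives 1 to 2 mm under a firm pull. A steady 15 N out from the lid at the handle loads hook and ledge with some 6 to 9 N.
- jam_jar: jam jar, 65 across x 100 high, beside the bin; origin at the centre of its foot. A bystander.
- tin: green-labelled food tin, 58 across x 72 high, on the bin's other side (the two may be swapped); origin at the centre of its foot. A bystander.

How it is judged:
On the way, in this order (a step that is already met when the one before it is completed fails the run):
1. the lid is down on its seal and the catch is snapped home (value of joint lid below 0.015 rad and value of joint catch below 0.06 rad), for 0.2 s.
2. the handle is pulled with about 10 to 22 N, so that the hook of the catch presses on the ledge with 5 to 13 N, for 0.6 s without a break, and the lid stays shut (contact force between hook and keeper between 5 and 13 N and contact force between the fingers and handle above 2 N and value of joint lid below 0.03 rad and value of joint catch below 0.06 rad), for 0.6 s.
At the end, for the whole second after the job is handed in: lid shut (joint lid below 0.015 rad) and at rest, catch snapped home (joint catch below 0.06 rad), handle released (all of step 1 and velocity of joint lid below 0.02 rad/s); the robot touches nothing.
It fails at once if the catch is overloaded: hook on ledge above 17 N (a pull of about 28 N or more at the handle) (contact force between hook and keeper above 17 N and value of joint catch below 0.06 rad).
It fails at once if the jam jar beside the bin is shifted by more than 30 mm or tipped (distance of jam_jar from where it was at the start of the episode above 0.03 m or angle between jam_jar's own z axis and vertical above 0.35 rad).
It fails at once if the tin beside the bin is shifted by more than 30 mm or tipped (distance of tin from where it was at the start of the episode above 0.03 m or angle between tin's own z axis and vertical above 0.35 rad).
It also fails if it takes over 53 s, if anything falls off the work surface, if the arm or the gripper's body presses on something with over 40 N, if the wrist force passes 120 N, or if a joint passes its speed limit or range.

## Working session

There is one attempt and no reset: what is moved stays moved. The work goes in short steps, Python scripts to look and compute and a tool call to move; the robot and the scene stay as the last step left them, time stands still between calls to the robot, and variables do not carry over. Pictures are saved under pics/ and viewed, at most 10 in all, crops included, and the job is handed in when it is done.

Besides the shell and the picture viewer there is one more tool, called after "Request:" by a JSON object that holds its "fn" and its "kwargs", one argument or row to a line. servo_tool: Moves the arm, as the interface text tells. Its arguments: {"type":"object","properties":{"plan":{"type":"array"}},"required":["plan"]}

```bash
mkdir -p pics; cat > h.py <<'E'
import numpy as np, cv2
from station import *
from scipy.spatial.transform import Rotation as R
def cloud(name):
    m=camera_model(name); im,d=grab_frame(name)
    f=240/np.tan(np.radians(m['fov_y'])/2)
    v,u=np.mgrid[:480,:640]
    P=np.stack([(u-m['cx'])/f*d,(v-m['cy'])/f*d,d],-1)
    W=np.array(m['world_from_camera']); X=P@W[:3,:3].T+W[:3,3]
    X[d==0]=np.nan
    return im,X
E
python3 - <<'E'
from h import *
s=read_state(); print({k:np.round(v,3) for k,v in s.items()})
for n in ('side','top'):
    im,X=cloud(n); cv2.imwrite(f'pics/{n}0.png',im); np.savez(f'{n}0.npz',im=im,X=X)
    print(n,np.round(camera_model(n)['world_from_camera'],3))
E
```

```text
{'time_s': np.float64(0.0), 'joint_positions': array([-1.393,  0.221,  1.528,  0.   ,  1.395, -0.126]), 'joint_velocities': array([-0.001,  0.002, -0.   , -0.   ,  0.001,  0.001]), 'joint_efforts': array([-1.0000e-03, -4.9691e+01, -3.8940e+01, -0.0000e+00,  1.1000e-02,
       -0.0000e+00]), 'eef_pos': array([ 0.187, -0.596,  0.21 ]), 'ee_rot': array([-0.001,  0.988,  0.151, -0.   ]), 'wrist_force': array([ 0.148, -0.212,  0.316]), 'wrist_torque': array([-0.062,  0.017, -0.034]), 'grasp_force': np.float64(0.0), 'opening': np.float64(0.085)}
side [[-0.891 -0.179  0.417  0.294]
 [-0.454  0.316 -0.833  0.783]
 [ 0.017 -0.932 -0.363  0.44 ]
 [ 0.     0.     0.     1.   ]]
top [[ 0.015 -0.998  0.063  0.58 ]
 [-1.    -0.016 -0.007  0.071]
 [ 0.008 -0.063 -0.998  1.183]
 [ 0.     0.     0.     1.   ]]
```

View pics/side0.png

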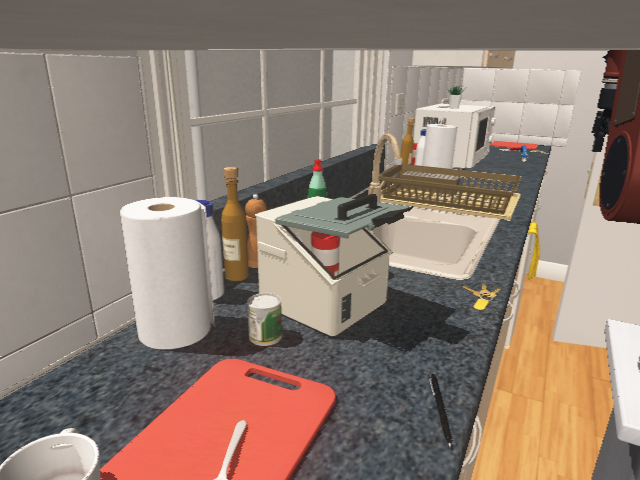

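View pics/top0.png

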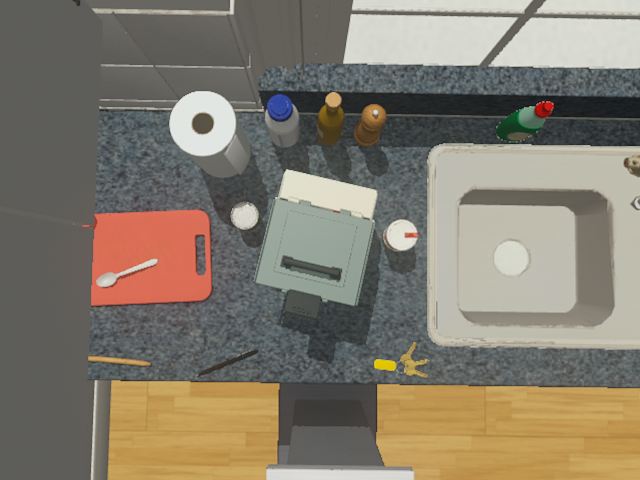

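The side view shows the bin at about (325,265), with its lid nearly level, the catch sticking out to the front, and the tin on the left at (265,318). The top view shows the lid at (318,250), the handle bar from (283,262) to (340,275), the catch at (303,303), the tin at (244,215) and the jar at (400,236).

```bash
cat > m.py <<'E'
from h import *
D=np.load('top0.npz'); im,X=D['im'],D['X']
v,u=np.mgrid[:480,:640]; roi=(u>235)&(u<390)&(v>160)&(v<330)
g=im.astype(int)
cream=roi&(abs(X[...,2]-.188)<.006)&(g.min(-1)>150)&(v<225)
p=X[cream][:,:2]; c,sz,a=cv2.minAreaRect(p.astype(np.float32)*1000); print('cream',cream.sum(),c,sz,a,'z',np.median(X[cream][:,2]))
box=cv2.boxPoints((c,sz,a)); print(np.round(box))
lid=roi&(X[...,2]>.14)&(g.max(-1)>75)&(g.max(-1)<150)&(v>208)
q=X[lid]
for _ in range(4):
    m=q.mean(0); n=np.linalg.svd(q-m,full_matrices=False)[2][2]; n*=np.sign(n[2]); r=(q-m)@n; q=q[abs(r)<.004]
print('lid',len(q),m,n,'tilt',np.arccos(n[2]),'std',r.std())
lr=cv2.minAreaRect(q[:,:2].astype(np.float32)*1000); print(lr,np.round(cv2.boxPoints(lr)))
h=roi&(((X-m)@n)>.012)&(g.max(-1)<70)&(v>245)&(v<285)
hp=X[h]; print('handle',len(hp),hp.mean(0), np.median((hp-m)@n), cv2.minAreaRect(hp[:,:2].astype(np.float32)*1000))
k=roi&(g.max(-1)<70)&(v>288)&(X[...,2]>.1)
kp=X[k]; mk=kp.mean(0); print('catch',len(kp),mk,np.ptp(kp,0),np.linalg.svd(kp-mk,full_matrices=False)[2][2])
E
python3 m.py
```

```text
cream 2775 (705.816162109375, 42.74798583984375) (189.04502868652344, 88.06916046142578) 77.7061538696289 z 0.18838612116416031
[[643. -40.]
 [729. -59.]
 [769. 126.]
 [683. 144.]]
lid 884 [0.55475086 0.07212754 0.21219071] [ 0.14840223 -0.03376123  0.98835063] tilt 0.15278784798007092 std 0.0018584906901938866
((598.9518432617188, 65.12014770507812), (194.15545654296875, 201.46420288085938), 78.3938980102539) [[481. -10.]
 [678. -50.]
 [717. 140.]
 [520. 180.]]
handle 93 [0.58058059 0.07080282 0.22821367] 0.01986218724668152 ((583.922119140625, 68.07846069335938), (100.94207763671875, 12.51362133026123), 77.88262939453125)
catch 128 [0.50187959 0.08659639 0.22562215] [0.04991125 0.06618736 0.03564834] [-0.48052332  0.10409552 -0.8707821 ]
```

Request:
{"fn": "servo_tool", "kwargs": {
  "plan": [
    {"tx": 0, "ty": 0, "tz": -0.04, "spin": -0.132, "fingers": 0},
    {"tx": 0, "ty": 0, "tz": -0.04, "spin": -0.132, "fingers": 0},
    {"tx": 0, "ty": 0, "tz": -0.04, "spin": -0.132, "fingers": 0},
    {"tx": 0, "ty": 0, "tz": 0, "spin": -0.132, "fingers": 0},
    {"tx": 0, "ty": 0, "tz": 0, "spin": -0.132, "fingers": 0},
    {"tx": 0, "ty": 0, "tz": 0, "spin": -0.132, "fingers": 0},
    {"tx": 0, "ty": 0, "tz": 0, "spin": -0.132, "fingers": 0},
    {"tx": 0, "ty": 0, "tz": 0, "spin": -0.131, "fingers": 0}
  ]
}}

```text
time_s: 0.9
eef_pos: [0.1869, -0.5961, 0.3303]
ee_rot: [-0.001, 0.776, 0.63, 0.0]
wrist_force: [-0.1, -0.2, -0.2]
opening: 0.0002
grasp_force: 0.0
```

Request:
{"fn": "servo_tool", "kwargs": {
  "plan": [
    {"tx": 0.045, "ty": 0.015, "tz": 0, "spin": 0, "fingers": 0},
    {"tx": 0.045, "ty": 0.015, "tz": 0, "spin": 0, "fingers": 0},
    {"tx": 0.045, "ty": 0.015, "tz": 0, "spin": 0, "fingers": 0},
    {"tx": 0.045, "ty": 0.015, "tz": 0, "spin": 0, "fingers": 0},
    {"tx": 0.045, "ty": 0.015, "tz": 0, "spin": 0, "fingers": 0},
    {"tx": 0.045, "ty": 0.015, "tz": 0, "spin": 0, "fingers": 0},
    {"tx": 0.045, "ty": 0.015, "tz": 0, "spin": 0, "fingers": 0},
    {"tx": 0.045, "ty": 0.015, "tz": 0, "spin": 0, "fingers": 0}
  ]
}}

```text
time_s: 1.7
eef_pos: [0.3805, -0.2678, 0.3307]
ee_rot: [-0.0, 0.778, 0.628, 0.0]
wrist_force: [0.6, -0.6, 0.4]
opening: -0.0002
grasp_force: 0.0
```

Request:
{"fn": "servo_tool", "kwargs": {
  "plan": [
    {"tx": 0.045, "ty": 0.015, "tz": 0, "spin": 0, "fingers": 0},
    {"tx": 0.045, "ty": 0.015, "tz": 0, "spin": 0, "fingers": 0},
    {"tx": 0.045, "ty": 0.015, "tz": 0, "spin": 0, "fingers": 0},
    {"tx": 0.045, "ty": 0.015, "tz": 0, "spin": 0, "fingers": 0},
    {"tx": 0.045, "ty": 0.015, "tz": 0, "spin": 0, "fingers": 0},
    {"tx": 0.045, "ty": 0.015, "tz": 0, "spin": 0, "fingers": 0},
    {"tx": 0.045, "ty": 0.015, "tz": 0, "spin": 0, "fingers": 0},
    {"tx": 0.045, "ty": 0.015, "tz": 0, "spin": 0, "fingers": 0}
  ]
}}

```text
time_s: 2.5
eef_pos: [0.5736, 0.059, 0.3306]
ee_rot: [-0.0, 0.778, 0.628, -0.0]
wrist_force: [0.4, -0.1, 0.8]
opening: -0.0004
grasp_force: 0.0
```

```bash
cat >> h.py <<'E'
YAW=-.213; O=np.array([.6535,.054,0])
Bx=np.array([np.cos(YAW),np.sin(YAW),0]); By=np.array([-Bx[1],Bx[0],0])
def st():
    s=read_state(); r=np.array(s['eef_pos'])-O
    tool=R.from_quat(np.roll(s['ee_rot'],-1)).as_matrix(); f=np.array(s['wrist_force'])
    print('t %.2f bin mm %s tooly-yaw %.3f F(bin) %s op %.1f g %.1f'%(s['time_s'],np.round([r@Bx*1000,r@By*1000,r[2]*1000],1),np.arctan2(tool[1,1],tool[0,1])-YAW,np.round([f@Bx,f@By,f[2]],1),s['opening']*1000,s['grasp_force']))
E
python3 -c "
from h import *
st(); print(np.round(read_state()['joint_positions'],3))"
```

```text
t 2.50 bin mm [-79.2 -12.  330.6] tooly-yaw 0.001 F(bin) [ 0.4 -0.   0.8] op -0.4 g 0.0
[-0.034  0.055  1.489 -0.     1.599  0.178]
```

Request:
{"fn": "servo_tool", "kwargs": {
  "plan": [
    {"tx": 0.006, "ty": 0.003, "tz": 0.03, "spin": 0, "fingers": 0},
    {"tx": 0.006, "ty": 0.003, "tz": 0.03, "spin": 0, "fingers": 0},
    {"tx": 0, "ty": 0, "tz": 0.01, "spin": 0, "fingers": 0},
    {"tx": 0, "ty": 0, "tz": 0.01, "spin": 0, "fingers": 0},
    {"tx": 0, "ty": 0, "tz": 0.01, "spin": 0, "fingers": 0},
    {"tx": 0, "ty": 0, "tz": 0.01, "spin": 0, "fingers": 0},
    {"tx": 0, "ty": 0, "tz": 0, "spin": 0, "fingers": 0}
  ]
}}

```text
time_s: 3.2
eef_pos: [0.5809, 0.067, 0.23]
ee_rot: [-0.0, 0.778, 0.628, -0.001]
wrist_force: [-1.0, 0.1, -0.6]
opening: -0.0002
grasp_force: 0.0
```

Request:
{"fn": "servo_tool", "kwargs": {
  "plan": [
    {"tx": 0, "ty": 0, "tz": 0.008, "spin": 0, "fingers": 0},
    {"tx": 0, "ty": 0, "tz": 0.008, "spin": 0, "fingers": 0},
    {"tx": 0, "ty": 0, "tz": 0.008, "spin": 0, "fingers": 0},
    {"tx": 0, "ty": 0, "tz": 0.008, "spin": 0, "fingers": 0},
    {"tx": 0, "ty": 0, "tz": 0, "spin": 0, "fingers": 0}
  ]
}}

```text
time_s: 3.7
eef_pos: [0.5805, 0.0675, 0.1971]
ee_rot: [-0.001, 0.778, 0.628, -0.001]
wrist_force: [-0.4, 0.4, -0.0]
opening: 0.0001
grasp_force: 0.0
```

```bash
python3 -c "
from h import *
st()
im,X=cloud('side'); cv2.imwrite('pics/s1.png',cv2.resize(im[150:350,220:440],None,fx=3,fy=3)[:600,:660])"
```

```text
t 3.70 bin mm [-74.2  -2.2 197.1] tooly-yaw 0.001 F(bin) [-0.5  0.3 -0. ] op 0.1 g 0.0
```

View pics/s1.png

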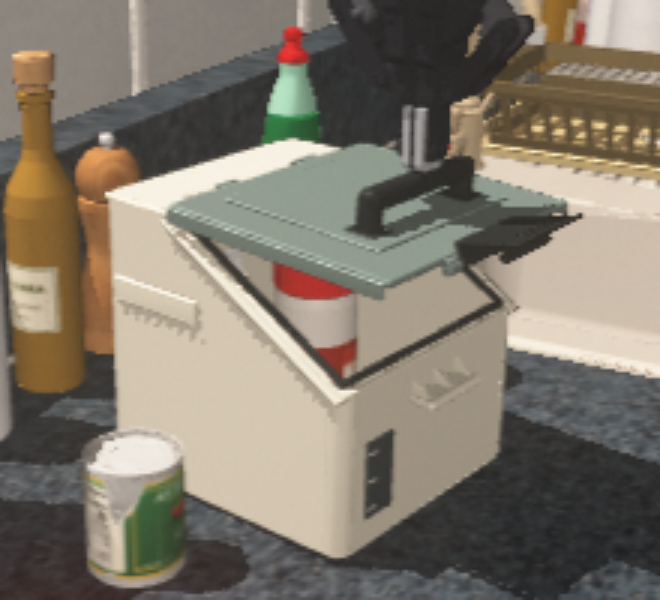

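The side crop shows the fingertips at the bar's top edge, around (415,165), and the lid partly lowered. I'll check the lid angle with the depth data.

```bash
cat >> h.py <<'E'
def lid(name='side'):
    im,X=cloud(name); g=im.astype(int); B=(X-O); b=np.stack([B@Bx,B@By,B[...,2]],-1)*1000
    k=(b[...,2]>85)&(b[...,2]<300)&(abs(b[...,1])<92)&(b[...,0]>-125)&(b[...,0]<30)&(g.max(-1)>85)&(g.max(-1)<165)&(g[...,1]-g[...,2]>8)
    q=b[k]
    for _ in range(6):
        m=q.mean(0); n=np.linalg.svd(q-m,full_matrices=False)[2][2]; n*=np.sign(n[2]); r=(q-m)@n; q=q[abs(r)<max(3,1.5*r.std())]
    print(name,'lid pts',len(q),'mean',np.round(m,1),'angle %.3f'%(.524+np.arctan2(n[0],n[2])),'ny %.3f'%n[1])
    return im,b
E
python3 -c "
from h import *
lid(); lid('top'); st()"
```

```text
side lid pts 1881 mean [-42.7  24.7 190.4] angle 0.468 ny 0.002
top lid pts 1517 mean [ 11.9  16.3 194.9] angle 0.520 ny 0.007
t 3.85 bin mm [-73.1  -2.  199.1] tooly-yaw 0.001 F(bin) [-0.  -0.1  0.5] op 0.2 g 0.0
```

```bash
python3 -c "
from h import *
im,b=lid(); np.save('b1.npy',b)
for v in (187,195,200,203,206,209,212,215):
    print(v,[ (tuple(np.round(b[v,u]).tolist()),im[v,u].max()) for u in (354,357,360,364)])
cv2.imwrite('pics/s2.png',cv2.resize(im[180:250,320:420],None,fx=6,fy=6,interpolation=0))
"
```

```text
side lid pts 1881 mean [-43.   24.9 190.4] angle 0.468 ny 0.002
187 [((-68.0, 11.0, 250.0), np.uint8(143)), ((-74.0, 11.0, 251.0), np.uint8(72)), ((-79.0, 9.0, 252.0), np.uint8(146)), ((-84.0, 5.0, 252.0), np.uint8(44))]
195 [((-67.0, 9.0, 236.0), np.uint8(157)), ((-74.0, 10.0, 237.0), np.uint8(112)), ((-79.0, 9.0, 238.0), np.uint8(135)), ((-87.0, 7.0, 239.0), np.uint8(46))]
200 [((-68.0, 9.0, 227.0), np.uint8(159)), ((-74.0, 10.0, 228.0), np.uint8(140)), ((-79.0, 7.0, 229.0), np.uint8(118)), ((-86.0, 6.0, 230.0), np.uint8(47))]
203 [((-69.0, 10.0, 222.0), np.uint8(132)), ((-76.0, 12.0, 224.0), np.uint8(140)), ((-78.0, 6.0, 223.0), np.uint8(131)), ((-79.0, -6.0, 221.0), np.uint8(123))]
206 [((-20.0, -60.0, 192.0), np.uint8(155)), ((-22.0, -67.0, 191.0), np.uint8(154)), ((-73.0, -2.0, 215.0), np.uint8(53)), ((-77.0, -10.0, 214.0), np.uint8(46))]
209 [((-74.0, 17.0, 214.0), np.uint8(61)), ((-79.0, 15.0, 215.0), np.uint8(57)), ((-80.0, 7.0, 213.0), np.uint8(49)), ((-81.0, -4.0, 211.0), np.uint8(47))]
212 [((-79.0, 24.0, 211.0), np.uint8(50)), ((-80.0, 17.0, 210.0), np.uint8(47)), ((-80.0, 7.0, 208.0), np.uint8(47)), ((-79.0, -7.0, 204.0), np.uint8(46))]
215 [((-80.0, 24.0, 206.0), np.uint8(47)), ((-79.0, 15.0, 204.0), np.uint8(47)), ((-59.0, -25.0, 190.0), np.uint8(137)), ((-66.0, -27.0, 191.0), np.uint8(78))]
```

View pics/s2.png

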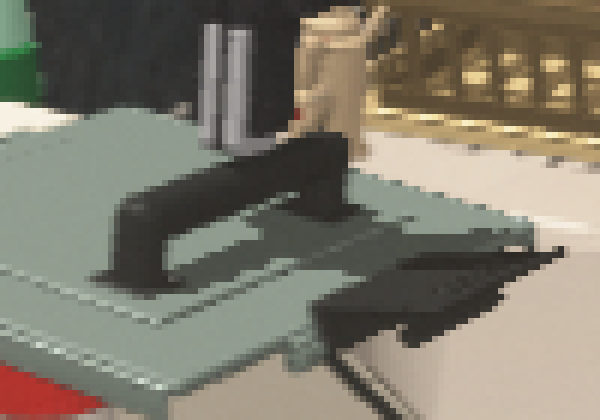

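The zoom shows the pads' lower end at about z 218, resting on the bar top at 215. The reported TCP is z 198, so I'll check that mismatch with a move upward.

Request:
{"fn": "servo_tool", "kwargs": {
  "plan": [
    {"tx": 0, "ty": 0, "tz": -0.04, "spin": 0, "fingers": 0},
    {"tx": 0, "ty": 0, "tz": 0, "spin": 0, "fingers": 0},
    {"tx": 0, "ty": 0, "tz": 0, "spin": 0, "fingers": 0}
  ]
}}

```text
time_s: 4.2
eef_pos: [0.5826, 0.0675, 0.241]
ee_rot: [0.001, 0.778, 0.628, 0.001]
wrist_force: [0.8, 0.9, -1.2]
opening: 0.0002
grasp_force: 0.0
```

```bash
python3 -c "
from h import *
st(); print(np.round(read_state()['joint_positions'],3)); w=np.array(camera_model('wrist')['world_from_camera']); print(np.round(w,3))
im,b=lid(); st()
k=(abs(b[...,1])<25)&(b[...,0]>-90)&(b[...,0]<-60)&(im.max(-1)>110)&(b[...,2]>212); v,u=np.nonzero(k); print('silver z',np.sort(b[k][:,2])[[0,5,20,-20,-5]], v.min(),v.max())
"
```

```text
t 4.20 bin mm [-72.1  -1.8 241. ] tooly-yaw 0.001 F(bin) [ 0.5  1.  -1.2] op 0.2 g 0.0
[-0.019  0.107  1.598 -0.     1.433  0.193]
[[ 0.978 -0.204 -0.052  0.598]
 [-0.21  -0.943 -0.259  0.133]
 [ 0.004  0.264 -0.965  0.405]
 [ 0.     0.     0.     1.   ]]
side lid pts 1968 mean [-43.5  22.8 190.3] angle 0.468 ny 0.001
t 4.25 bin mm [-73.   -2.  239.5] tooly-yaw 0.001 F(bin) [-0.8  0.2 -0.7] op 0.1 g 0.0
silver z [213.88583126 261.33693139 265.43290395 294.27407642 437.19562894] 64 209
```

The offset holds at both heights: the closed tips stand at about eef_z + 19 mm. I'll work from the tips and push the lid down.

Request:
{"fn": "servo_tool", "kwargs": {
  "plan": [
    {"tx": 0, "ty": 0, "tz": 0.04, "spin": 0, "fingers": 0},
    {"tx": 0, "ty": 0, "tz": 0.008, "spin": 0, "fingers": 0},
    {"tx": 0, "ty": 0, "tz": 0.008, "spin": 0, "fingers": 0},
    {"tx": 0, "ty": 0, "tz": 0.008, "spin": 0, "fingers": 0},
    {"tx": 0, "ty": 0, "tz": 0.008, "spin": 0, "fingers": 0},
    {"tx": 0, "ty": 0, "tz": 0.008, "spin": 0, "fingers": 0},
    {"tx": 0, "ty": 0, "tz": 0.004, "spin": 0, "fingers": 0},
    {"tx": 0, "ty": 0, "tz": 0, "spin": 0, "fingers": 0}
  ]
}}

```text
time_s: 5.05
eef_pos: [0.5811, 0.0675, 0.1544]
ee_rot: [-0.0, 0.778, 0.628, -0.0]
wrist_force: [0.3, -0.8, -0.1]
opening: -0.0001
grasp_force: 0.0
```

```bash
python3 -c "
from h import *
st();lid();st()"
```

```text
t 5.05 bin mm [-73.6  -2.1 154.4] tooly-yaw 0.001 F(bin) [ 0.5 -0.7 -0.1] op -0.1 g 0.0
side lid pts 2892 mean [-35.8  21.  159.9] angle 0.091 ny 0.001
t 5.10 bin mm [-73.3  -2.1 154.8] tooly-yaw 0.001 F(bin) [-1.2 -0.2  0.4] op -0.3 g 0.0
```

Request:
{"fn": "servo_tool", "kwargs": {
  "plan": [
    {"tx": 0, "ty": 0, "tz": 0.004, "spin": 0, "fingers": 0},
    {"tx": 0, "ty": 0, "tz": 0.003, "spin": 0, "fingers": 0},
    {"tx": 0, "ty": 0, "tz": 0.0015, "spin": 0, "fingers": 0},
    {"tx": 0, "ty": 0, "tz": 0, "spin": 0, "fingers": 0}
  ]
}}

```text
time_s: 5.5
eef_pos: [0.5813, 0.0675, 0.1462]
ee_rot: [-0.0, 0.778, 0.628, -0.0]
wrist_force: [-0.8, -0.5, -0.4]
opening: 0.0001
grasp_force: 0.0
```

Request:
{"fn": "servo_tool", "kwargs": {
  "plan": [
    {"tx": 0, "ty": 0, "tz": 0.001, "spin": 0, "fingers": 0},
    {"tx": 0, "ty": 0, "tz": 0, "spin": 0, "fingers": 0}
  ]
}}

```text
time_s: 5.7
eef_pos: [0.5815, 0.0675, 0.1455]
ee_rot: [0.0, 0.778, 0.628, -0.0]
wrist_force: [0.1, 0.1, -0.1]
opening: -0.0001
grasp_force: 0.0
```

Request:
{"fn": "servo_tool", "kwargs": {
  "plan": [
    {"tx": 0, "ty": 0, "tz": 0.001, "spin": 0, "fingers": 0},
    {"tx": 0, "ty": 0, "tz": 0, "spin": 0, "fingers": 0}
  ]
}}

```text
time_s: 5.9
eef_pos: [0.5815, 0.0675, 0.1444]
ee_rot: [0.0, 0.778, 0.628, 0.0]
wrist_force: [0.4, 0.3, 0.6]
opening: -0.0
grasp_force: 0.1
```

```bash
python3 -c "
from h import *
st();lid();st()"
```

```text
t 5.90 bin mm [-73.2  -2.1 144.4] tooly-yaw 0.001 F(bin) [0.3 0.4 0.6] op -0.0 g 0.1
side lid pts 2976 mean [-33.2  23.6 153.5] angle 0.007 ny 0.002
t 5.95 bin mm [-73.2  -2.1 144.5] tooly-yaw 0.001 F(bin) [ 0.7  0.3 -0.1] op 0.1 g 0.0
```

Request:
{"fn": "servo_tool", "kwargs": {
  "plan": [
    {"tx": 0, "ty": 0, "tz": 0.0007, "spin": 0, "fingers": 0},
    {"tx": 0, "ty": 0, "tz": 0, "spin": 0, "fingers": 0}
  ]
}}

```text
time_s: 6.15
eef_pos: [0.5815, 0.0675, 0.1437]
ee_rot: [0.0, 0.778, 0.628, 0.0]
wrist_force: [0.6, 0.3, 1.1]
opening: 0.0001
grasp_force: 0.1
```

Request:
{"fn": "servo_tool", "kwargs": {
  "plan": [
    {"tx": 0, "ty": 0, "tz": 0.0007, "spin": 0, "fingers": 0},
    {"tx": 0, "ty": 0, "tz": 0, "spin": 0, "fingers": 0}
  ]
}}

```text
time_s: 6.35
eef_pos: [0.5816, 0.0675, 0.1433]
ee_rot: [0.0, 0.778, 0.628, 0.0]
wrist_force: [0.8, 0.8, 0.6]
opening: 0.0005
grasp_force: 0.5
```

Request:
{"fn": "servo_tool", "kwargs": {
  "plan": [
    {"tx": 0, "ty": 0, "tz": 0.0007, "spin": 0, "fingers": 0},
    {"tx": 0, "ty": 0, "tz": 0, "spin": 0, "fingers": 0}
  ]
}}

```text
time_s: 6.55
eef_pos: [0.5818, 0.0675, 0.1428]
ee_rot: [0.0, 0.778, 0.628, 0.0]
wrist_force: [0.5, 0.5, 3.6]
opening: -0.0
grasp_force: 1.4
```

Request:
{"fn": "servo_tool", "kwargs": {
  "plan": [
    {"tx": 0, "ty": 0, "tz": -0.03, "spin": 0, "fingers": 0},
    {"tx": 0.001, "ty": 0, "tz": -0.03, "spin": 0, "fingers": 0},
    {"tx": 0.001, "ty": -0.038, "tz": 0, "spin": 0, "fingers": 0},
    {"tx": 0, "ty": -0.039, "tz": 0, "spin": 0, "fingers": 0},
    {"tx": 0, "ty": 0, "tz": 0.035, "spin": 0, "fingers": 0},
    {"tx": 0, "ty": 0, "tz": 0.035, "spin": 0, "fingers": 0},
    {"tx": 0, "ty": 0, "tz": 0, "spin": 0, "fingers": 0}
  ]
}}

```text
time_s: 7.25
eef_pos: [0.5021, 0.0857, 0.1275]
ee_rot: [-0.003, 0.778, 0.628, -0.004]
wrist_force: [0.2, 0.2, -1.7]
opening: 0.0001
grasp_force: 0.0
```

```bash
python3 -c "
from h import *
st();im,b=lid();st(); cv2.imwrite('pics/s3.png',cv2.resize(im[150:330,260:440],None,fx=3,fy=3))"
```

```text
t 7.25 bin mm [-154.6   -1.   127.5] tooly-yaw 0.001 F(bin) [ 0.1  0.3 -1.7] op 0.1 g 0.0
side lid pts 3635 mean [-29.4  15.  154.5] angle -0.002 ny 0.001
t 7.30 bin mm [-152.7   -0.6  130.2] tooly-yaw 0.001 F(bin) [-0.3 -0.9  0.2] op 0.1 g 0.0
```

View pics/s3.png

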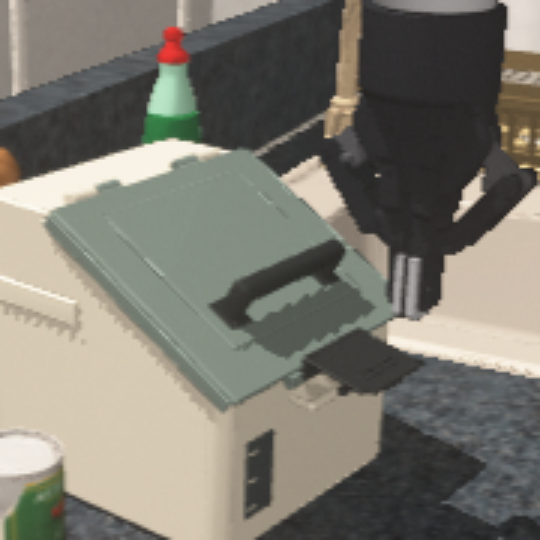

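The lid is flat on its seal, the catch is still out at crop (360,360), and the fingers hang in front of it at (405,315). The gripper's knuckles stick out along bin x, so I'll spin a quarter turn before going down to keep them off the handle.

Request:
{"fn": "servo_tool", "kwargs": {
  "plan": [
    {"tx": 0, "ty": 0, "tz": 0, "spin": 0.149, "fingers": 0},
    {"tx": 0, "ty": 0, "tz": 0, "spin": 0.149, "fingers": 0},
    {"tx": 0, "ty": 0, "tz": 0, "spin": 0.149, "fingers": 0},
    {"tx": 0, "ty": 0, "tz": 0, "spin": 0.149, "fingers": 0},
    {"tx": 0, "ty": 0, "tz": 0, "spin": 0.149, "fingers": 0},
    {"tx": 0, "ty": 0, "tz": 0, "spin": 0.149, "fingers": 0},
    {"tx": 0, "ty": 0, "tz": 0, "spin": 0.149, "fingers": 0},
    {"tx": 0, "ty": 0, "tz": 0, "spin": 0.149, "fingers": 0}
  ]
}}

```text
time_s: 8.1
eef_pos: [0.5082, 0.0856, 0.1347]
ee_rot: [0.0, 0.997, 0.08, 0.001]
wrist_force: [-0.5, -0.0, -0.1]
opening: 0.0002
grasp_force: 0.0
```

Request:
{"fn": "servo_tool", "kwargs": {
  "plan": [
    {"tx": 0, "ty": 0, "tz": 0, "spin": 0.127, "fingers": 0},
    {"tx": 0, "ty": 0, "tz": 0, "spin": 0.127, "fingers": 0},
    {"tx": 0, "ty": 0, "tz": 0, "spin": 0.126, "fingers": 0},
    {"tx": 0.005, "ty": 0, "tz": 0.02, "spin": 0, "fingers": 0},
    {"tx": 0, "ty": 0, "tz": 0.02, "spin": 0, "fingers": 0},
    {"tx": 0, "ty": 0, "tz": 0.01, "spin": 0, "fingers": 0},
    {"tx": 0, "ty": 0, "tz": 0, "spin": 0, "fingers": 0}
  ]
}}

```text
time_s: 8.8
eef_pos: [0.5112, 0.0845, 0.0821]
ee_rot: [0.0, 0.994, -0.106, -0.001]
wrist_force: [-0.9, 0.7, 0.3]
opening: -0.0002
grasp_force: 0.0
```

```bash
python3 -c "
from h import *
st();lid();st()"
```

```text
t 8.80 bin mm [-145.5   -0.3   82.1] tooly-yaw -1.571 F(bin) [-1.   0.5  0.3] op -0.2 g 0.0
side lid pts 3471 mean [-27.1  20.9 155.8] angle 0.000 ny 0.003
t 8.85 bin mm [-1.45e+02 -1.00e-01  8.30e+01] tooly-yaw -1.571 F(bin) [ 0.8 -0.5  0.4] op 0.2 g 0.0
```

Request:
{"fn": "servo_tool", "kwargs": {
  "plan": [
    {"tx": -0.002, "ty": 0, "tz": 0.008, "spin": 0, "fingers": 0},
    {"tx": 0, "ty": 0, "tz": 0.008, "spin": 0, "fingers": 0},
    {"tx": 0, "ty": 0, "tz": 0.008, "spin": 0, "fingers": 0},
    {"tx": 0, "ty": 0, "tz": 0.008, "spin": 0, "fingers": 0},
    {"tx": 0, "ty": 0, "tz": 0.003, "spin": 0, "fingers": 0},
    {"tx": 0, "ty": 0, "tz": 0, "spin": 0, "fingers": 0}
  ]
}}

```text
time_s: 9.45
eef_pos: [0.5088, 0.085, 0.0465]
ee_rot: [0.0, 0.994, -0.106, -0.001]
wrist_force: [-0.9, 0.1, -0.8]
opening: 0.0003
grasp_force: 0.5
```

```bash
python3 -c "
from h import *
st();im,b=lid();st(); cv2.imwrite('pics/s4.png',cv2.resize(im[180:330,300:440],None,fx=4,fy=4))"
```

```text
t 9.45 bin mm [-148.    -0.3   46.5] tooly-yaw -1.571 F(bin) [-0.9 -0.1 -0.8] op 0.3 g 0.5
side lid pts 3485 mean [-27.3  20.2 155.7] angle 0.002 ny 0.003
t 9.50 bin mm [-147.9   -0.3   46.8] tooly-yaw -1.571 F(bin) [-1.6  0.1 -0.4] op -0.2 g 0.8
```

View pics/s4.png

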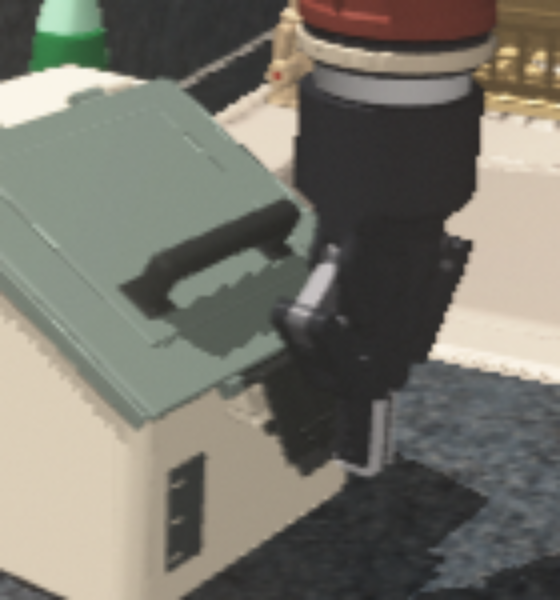

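The flap at crop (305,420) has swung down and the fingertips at (370,465) are in front of it. Now I push it in.

Request:
{"fn": "servo_tool", "kwargs": {
  "plan": [
    {"tx": 0.003, "ty": 0, "tz": 0, "spin": 0, "fingers": 0},
    {"tx": 0.003, "ty": 0, "tz": 0, "spin": 0, "fingers": 0},
    {"tx": 0.002, "ty": 0, "tz": 0, "spin": 0, "fingers": 0}
  ]
}}

```text
time_s: 9.8
eef_pos: [0.5153, 0.0838, 0.0471]
ee_rot: [-0.0, 0.994, -0.106, -0.003]
wrist_force: [-12.2, 3.1, 6.9]
opening: -0.0002
grasp_force: 6.8
```

Request:
{"fn": "servo_tool", "kwargs": {
  "plan": [
    {"tx": 0.002, "ty": 0, "tz": 0, "spin": 0, "fingers": 0},
    {"tx": 0.001, "ty": 0, "tz": 0, "spin": 0, "fingers": 0}
  ]
}}

```text
time_s: 10.0
eef_pos: [0.5157, 0.0837, 0.0466]
ee_rot: [-0.0, 0.994, -0.106, -0.005]
wrist_force: [-18.9, 4.6, 11.2]
opening: -0.0002
grasp_force: 10.8
```

Request:
{"fn": "servo_tool", "kwargs": {
  "plan": [
    {"tx": 0.002, "ty": 0, "tz": 0, "spin": 0, "fingers": 0},
    {"tx": 0.001, "ty": 0, "tz": 0, "spin": 0, "fingers": 0}
  ]
}}

```text
time_s: 10.2
eef_pos: [0.5163, 0.0836, 0.0462]
ee_rot: [-0.0, 0.994, -0.106, -0.008]
wrist_force: [-25.8, 5.6, 16.9]
opening: 0.0002
grasp_force: 15.4
```

```bash
python3 -c "
from h import *
st()"
```

```text
t 10.20 bin mm [-1.404e+02 -1.000e-01  4.620e+01] tooly-yaw -1.571 F(bin) [-26.4   0.   16.9] op 0.2 g 15.4
```

Request:
{"fn": "servo_tool", "kwargs": {
  "plan": [
    {"tx": -0.005, "ty": 0, "tz": 0, "spin": 0, "fingers": 0},
    {"tx": -0.002, "ty": 0, "tz": 0, "spin": 0, "fingers": 0}
  ]
}}

```text
time_s: 10.4
eef_pos: [0.5147, 0.084, 0.0474]
ee_rot: [0.0, 0.994, -0.106, -0.002]
wrist_force: [-5.0, 0.6, 4.4]
opening: -0.0001
grasp_force: 2.8
```

```bash
python3 -c "
from h import *
st();im,b=lid();st()
np.savez('s5.npz',im=im,b=b)
# dark points profile near flap and gripper
k=(b[...,0]>-185)&(b[...,0]<-60)&(abs(b[...,1])<60)&(b[...,2]>35)&(b[...,2]<200)&(im.max(-1)<75)
q=b[k]
for y0,y1 in ((14,34),(-14,14),(34,60)):
    r=q[(q[:,1]>y0)&(q[:,1]<y1)]
    print(y0,y1)
    for z in range(40,200,6):
        t=r[(r[:,2]>=z)&(r[:,2]<z+6)]
        if len(t): print(z,len(t),np.round(t.min(0)),np.round(t.max(0)))
cv2.imwrite('pics/s5.png',cv2.resize(im[240:310,350:420],None,fx=8,fy=8))"
```

```text
t 10.40 bin mm [-142.    -0.    47.4] tooly-yaw -1.571 F(bin) [-5.  -0.4  4.4] op -0.1 g 2.8
side lid pts 3421 mean [-26.2  21.3 156.7] angle 0.004 ny 0.003
t 10.45 bin mm [-1.419e+02 -1.000e-01  4.750e+01] tooly-yaw -1.571 F(bin) [-7.2 -0.2  3. ] op 0.2 g 3.7
14 34
64 13 [-134.   16.   66.] [-129.   30.   70.]
70 28 [-147.   14.   70.] [-125.   31.   76.]
76 35 [-147.   14.   76.] [-123.   32.   82.]
82 48 [-148.   14.   82.] [-112.   32.   88.]
88 40 [-149.   14.   88.] [-119.   32.   94.]
94 36 [-149.   14.   94.] [-116.   32.  100.]
100 42 [-149.   14.  100.] [-102.   33.  106.]
106 51 [-153.   14.  106.] [-101.   32.  112.]
112 39 [-154.   14.  112.] [-129.   34.  118.]
118 32 [-154.   14.  118.] [-132.   34.  124.]
124 24 [-155.   14.  124.] [-139.   33.  130.]
130 39 [-159.   14.  130.] [-139.   34.  136.]
136 19 [-158.   15.  136.] [-139.   21.  142.]
142 32 [-159.   15.  143.] [-74.  27. 148.]
148 55 [-158.   14.  148.] [-75.  34. 154.]
154 80 [-160.   14.  154.] [-71.  33. 160.]
160 39 [-161.   15.  160.] [-70.  34. 166.]
166 39 [-161.   14.  166.] [-151.   33.  172.]
172 3
[... 1570 characters left out ...]
.   34.  104.]
112 2 [-151.   35.  117.] [-149.   35.  118.]
118 18 [-153.   34.  118.] [-129.   40.  124.]
124 25 [-154.   35.  124.] [-128.   45.  130.]
130 55 [-154.   36.  130.] [-66.  56. 136.]
136 62 [-154.   38.  136.] [-60.  58. 142.]
142 66 [-154.   41.  142.] [-61.  59. 148.]
148 58 [-155.   35.  148.] [-63.  60. 154.]
154 75 [-154.   34.  154.] [-68.  60. 160.]
160 29 [-151.   34.  160.] [-70.  59. 165.]
166 21 [-152.   35.  166.] [-131.   42.  172.]
172 32 [-153.   35.  172.] [-132.   44.  178.]
178 37 [-153.   34.  178.] [-133.   44.  184.]
184 38 [-151.   35.  184.] [-133.   40.  190.]
190 42 [-155.   34.  190.] [-127.   41.  196.]
196 43 [-157.   34.  196.] [-123.   39.  200.]
```

View pics/s5.png

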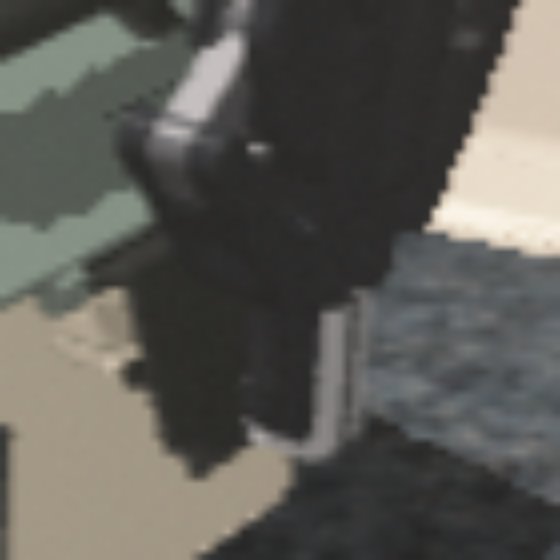

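The flap at crop (195,400) is at s≈0.45 and the finger is just in front of it, yet 26 N did not push it past. I'll press again lightly and use the wrist torque to find where the load acts.

Request:
{"fn": "servo_tool", "kwargs": {
  "plan": [
    {"tx": 0.002, "ty": 0, "tz": 0, "spin": 0, "fingers": 0},
    {"tx": 0.001, "ty": 0, "tz": 0, "spin": 0, "fingers": 0},
    {"tx": 0, "ty": 0, "tz": 0, "spin": 0, "fingers": 0}
  ]
}}

```text
time_s: 10.75
eef_pos: [0.5155, 0.0837, 0.0468]
ee_rot: [-0.0, 0.994, -0.106, -0.004]
wrist_force: [-14.8, 3.1, 9.0]
opening: -0.0003
grasp_force: 8.5
```

```bash
python3 -c "
from h import *
st(); s=read_state(); t=np.array(s['wrist_torque']); print('torque bin',t@Bx,t@By,t[2], np.round(s['joint_positions'],3))
im,b=lid()
k=(b[...,0]>-150)&(b[...,0]<-100)&(b[...,1]>18)&(b[...,1]<33)&(b[...,2]>55)&(b[...,2]<112)&(im.max(-1)<75)
q=b[k]
for z in range(58,112,4):
    t=q[(q[:,2]>=z)&(q[:,2]<z+4)]
    if len(t): print(z,len(t),np.round(np.sort(t[:,0])).astype(int)[:: max(1,len(t)//8)])
im,b=lid('top'); k=(b[...,0]>-160)&(b[...,0]<-100)&(abs(b[...,1])<34)&(b[...,2]>55)&(b[...,2]<125)
print(k.sum())
"
```

```text
t 10.75 bin mm [-1.412e+02 -1.000e-01  4.680e+01] tooly-yaw -1.571 F(bin) [-15.1  -0.1   9. ] op -0.3 g 8.5
torque bin 0.04323154937062239 2.456214299198474 0.03884651657161461 [9.000e-03 1.680e-01 1.919e+00 1.000e-03 1.063e+00 1.792e+00]
side lid pts 3420 mean [-26.2  21.4 156.8] angle 0.006 ny 0.004
62 1 [-131]
66 13 [-132 -131 -130 -130 -130 -130 -130 -130 -129 -129 -128 -127 -126]
70 12 [-129 -128 -128 -127 -127 -127 -127 -126 -126 -126 -126 -125]
74 14 [-126 -126 -126 -126 -126 -125 -125 -125 -125 -125 -125 -125 -124 -123]
78 10 [-125 -125 -124 -124 -124 -124 -123 -123 -123 -123]
82 21 [-125 -124 -123 -123 -122 -122 -121 -121 -114 -113 -112]
86 14 [-123 -122 -122 -122 -121 -121 -121 -121 -121 -121 -120 -120 -119 -118]
90 12 [-122 -121 -121 -121 -121 -120 -119 -119 -119 -118 -118 -118]
94 11 [-119 -119 -119 -119 -119 -118 -118 -118 -117 -117 -117]
98 15 [-119 -118 -118 -118 -118 -118 -118 -117 -117 -117 -117 -116 -116 -116
 -115]
102 13 [-117 -116 -116 -116 -116 -116 -115 -115 -115 -115 -110 -109 -107]
106 32 [-117 -115 -115 -114 -112 -109 -107 -103]
110 8 [-144 -114 -114 -114 -113 -112 -112 -110]
top lid pts 4886 mean [-25.7   1.3 158.9] angle 0.001 ny 0.002
40
```

```bash
python3 -c "
from h import *
D=np.load('side0.npz'); B=D['X']-O; b=np.stack([B@Bx,B@By,B[...,2]],-1)*1000
f=(b[...,2]>20)&(b[...,2]<60)&(abs(b[...,1])<80)&(b[...,0]<-85)&(b[...,0]>-105); print('front wall x',np.median(b[f][:,0]))
k=(abs(b[...,1])<30)&(b[...,0]<-96)&(b[...,0]>-125)&(b[...,2]>60)&(b[...,2]<115); q=b[k]
for z in range(60,116,3):
    t=q[(q[:,2]>=z)&(q[:,2]<z+3)]
    if len(t): print(z,len(t),np.round(t[:,0].min(),1),np.round(np.median(t[:,0]),1),np.round([t[:,1].min(),t[:,1].max()]))
w=(abs(b[...,1])<90)&(abs(b[...,0])<100)&(b[...,2]>60)&(b[...,2]<195); t=b[w]; print('y max', np.percentile(t[:,1],[1,99]))
im=D['im']; cv2.imwrite('pics/s6.png',cv2.resize(im[250:330,330:400],None,fx=7,fy=7,interpolation=0))
"
```

```text
front wall x -92.59084356780772
81 15 -110.6 -108.9 [-20.  30.]
84 70 -111.1 -106.6 [-21.  30.]
87 55 -109.7 -102.4 [-21.  29.]
90 12 -100.6 -98.2 [-20.  26.]
93 2 -96.9 -96.9 [-16.  25.]
y max [-86.85571396  89.80333884]
```

View pics/s6.png

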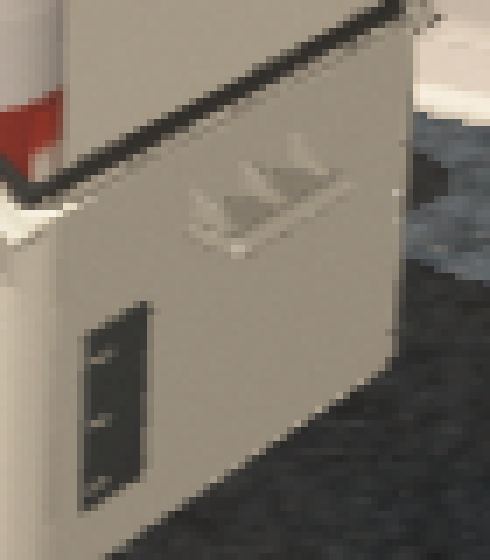

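The load acts at the fingertips, about 45 mm down the flap. Pressing that low pulls the lid's front edge outward and lifts it. I'll press the lid down firmly again, then press the catch higher up, at its marked point.

Request:
{"fn": "servo_tool", "kwargs": {
  "plan": [
    {"tx": -0.015, "ty": 0, "tz": 0, "spin": 0, "fingers": 0},
    {"tx": 0, "ty": 0, "tz": -0.045, "spin": 0, "fingers": 0},
    {"tx": 0, "ty": 0, "tz": -0.045, "spin": 0, "fingers": 0},
    {"tx": 0, "ty": 0, "tz": -0.035, "spin": 0, "fingers": 0},
    {"tx": 0.04, "ty": 0, "tz": 0, "spin": 0, "fingers": 0},
    {"tx": 0.04, "ty": -0.001, "tz": 0, "spin": 0, "fingers": 0},
    {"tx": 0, "ty": 0, "tz": 0.01, "spin": 0, "fingers": 0},
    {"tx": 0, "ty": 0, "tz": 0, "spin": 0, "fingers": 0}
  ]
}}

```text
time_s: 11.65
eef_pos: [0.5825, 0.0698, 0.1606]
ee_rot: [0.0, 0.994, -0.107, -0.001]
wrist_force: [-0.7, 0.1, 0.1]
opening: -0.0004
grasp_force: 0.0
```

```bash
python3 -c "
from h import *
st();lid();st()"
```

```text
t 11.65 bin mm [-72.7   0.4 160.6] tooly-yaw -1.572 F(bin) [-0.7 -0.1  0.1] op -0.4 g 0.0
side lid pts 3441 mean [-30.7  20.7 154. ] angle -0.000 ny 0.002
t 11.70 bin mm [-73.3   0.6 161.1] tooly-yaw -1.571 F(bin) [-0.3 -0.1 -1.2] op -0.1 g 0.0
```

Request:
{"fn": "servo_tool", "kwargs": {
  "plan": [
    {"tx": 0, "ty": 0, "tz": 0.013, "spin": 0, "fingers": 0},
    {"tx": 0, "ty": 0, "tz": 0.004, "spin": 0, "fingers": 0},
    {"tx": 0, "ty": 0, "tz": 0.002, "spin": 0, "fingers": 0},
    {"tx": 0, "ty": 0, "tz": 0, "spin": 0, "fingers": 0}
  ]
}}

```text
time_s: 12.1
eef_pos: [0.5825, 0.0703, 0.1433]
ee_rot: [0.0, 0.994, -0.106, -0.0]
wrist_force: [1.0, -0.4, 0.3]
opening: 0.0001
grasp_force: 0.0
```

Request:
{"fn": "servo_tool", "kwargs": {
  "plan": [
    {"tx": 0, "ty": 0, "tz": 0.001, "spin": 0, "fingers": 0},
    {"tx": 0, "ty": 0, "tz": 0, "spin": 0, "fingers": 0}
  ]
}}

```text
time_s: 12.3
eef_pos: [0.5833, 0.0702, 0.1428]
ee_rot: [-0.0, 0.994, -0.106, 0.0]
wrist_force: [-0.7, 1.1, 2.0]
opening: -0.0
grasp_force: 0.6
```

Request:
{"fn": "servo_tool", "kwargs": {
  "plan": [
    {"tx": 0, "ty": 0, "tz": 0.001, "spin": 0, "fingers": 0},
    {"tx": 0, "ty": 0, "tz": 0.001, "spin": 0, "fingers": 0},
    {"tx": 0, "ty": 0, "tz": 0, "spin": 0, "fingers": 0}
  ]
}}

```text
time_s: 12.6
eef_pos: [0.5836, 0.0701, 0.1416]
ee_rot: [-0.0, 0.994, -0.106, 0.001]
wrist_force: [-2.2, 0.4, 6.4]
opening: 0.0001
grasp_force: 3.1
```

Request:
{"fn": "servo_tool", "kwargs": {
  "plan": [
    {"tx": 0, "ty": 0, "tz": -0.03, "spin": 0, "fingers": 0},
    {"tx": 0, "ty": 0, "tz": -0.02, "spin": 0, "fingers": 0},
    {"tx": -0.04, "ty": 0, "tz": 0, "spin": 0, "fingers": 0},
    {"tx": -0.04, "ty": 0, "tz": 0, "spin": 0, "fingers": 0},
    {"tx": 0, "ty": 0, "tz": 0.04, "spin": 0, "fingers": 0},
    {"tx": 0, "ty": 0, "tz": 0.04, "spin": 0, "fingers": 0},
    {"tx": 0, "ty": 0, "tz": 0.049, "spin": 0, "fingers": 0},
    {"tx": 0, "ty": 0, "tz": 0, "spin": 0, "fingers": 0}
  ]
}}

```text
time_s: 13.4
eef_pos: [0.4987, 0.0869, 0.0547]
ee_rot: [0.001, 0.994, -0.106, -0.006]
wrist_force: [-2.7, -0.4, -0.4]
opening: 0.0003
grasp_force: 0.0
```

```bash
python3 -c "
from h import *
st();lid();st()"
```

```text
t 13.40 bin mm [-158.2   -0.6   54.7] tooly-yaw -1.571 F(bin) [-2.5 -1.  -0.4] op 0.3 g 0.0
side lid pts 3555 mean [-28.   18.2 155.4] angle 0.001 ny 0.002
t 13.45 bin mm [-1.555e+02  1.000e-01  5.820e+01] tooly-yaw -1.571 F(bin) [-0.4 -0.2  0.1] op 0.2 g 0.0
```

Request:
{"fn": "servo_tool", "kwargs": {
  "plan": [
    {"tx": 0.005, "ty": 0, "tz": 0, "spin": 0, "fingers": 0},
    {"tx": 0.005, "ty": 0, "tz": 0, "spin": 0, "fingers": 0},
    {"tx": 0.002, "ty": 0, "tz": 0, "spin": 0, "fingers": 0},
    {"tx": 0, "ty": 0, "tz": 0, "spin": 0, "fingers": 0}
  ]
}}

```text
time_s: 13.85
eef_pos: [0.5184, 0.0844, 0.0632]
ee_rot: [-0.0, 0.994, -0.107, 0.002]
wrist_force: [-1.1, 0.1, 0.0]
opening: 0.0
grasp_force: 0.0
```

Request:
{"fn": "servo_tool", "kwargs": {
  "plan": [
    {"tx": 0.002, "ty": 0, "tz": 0, "spin": 0, "fingers": 0},
    {"tx": 0.001, "ty": 0, "tz": 0, "spin": 0, "fingers": 0},
    {"tx": 0, "ty": 0, "tz": 0, "spin": 0, "fingers": 0}
  ]
}}

```text
time_s: 14.15
eef_pos: [0.5196, 0.0838, 0.0615]
ee_rot: [-0.0, 0.994, -0.106, 0.0]
wrist_force: [-0.9, 1.2, 0.0]
opening: -0.0003
grasp_force: 0.0
```

Request:
{"fn": "servo_tool", "kwargs": {
  "plan": [
    {"tx": 0.002, "ty": 0, "tz": 0, "spin": 0, "fingers": 0},
    {"tx": 0, "ty": 0, "tz": 0, "spin": 0, "fingers": 0}
  ]
}}

```text
time_s: 14.35
eef_pos: [0.5212, 0.0835, 0.0612]
ee_rot: [0.0, 0.994, -0.106, -0.0]
wrist_force: [-0.4, 0.9, 0.3]
opening: 0.0
grasp_force: 0.4
```

```bash
python3 -c "
from h import *
st();lid();st()"
```

```text
t 14.35 bin mm [-135.5    0.8   61.2] tooly-yaw -1.571 F(bin) [-0.6  0.8  0.3] op 0.0 g 0.4
side lid pts 3390 mean [-26.   21.7 156.6] angle 0.001 ny 0.003
t 14.40 bin mm [-135.5    0.9   61.2] tooly-yaw -1.571 F(bin) [-1.  -0.   0.2] op -0.0 g 0.4
```

Request:
{"fn": "servo_tool", "kwargs": {
  "plan": [
    {"tx": 0.0015, "ty": 0, "tz": 0, "spin": 0, "fingers": 0},
    {"tx": 0, "ty": 0, "tz": 0, "spin": 0, "fingers": 0}
  ]
}}

```text
time_s: 14.6
eef_pos: [0.5215, 0.0834, 0.0609]
ee_rot: [-0.0, 0.994, -0.106, -0.002]
wrist_force: [-5.8, 1.1, 1.7]
opening: 0.0
grasp_force: 2.8
```

Request:
{"fn": "servo_tool", "kwargs": {
  "plan": [
    {"tx": 0.0015, "ty": 0, "tz": 0, "spin": 0, "fingers": 0},
    {"tx": 0, "ty": 0, "tz": 0, "spin": 0, "fingers": 0}
  ]
}}

```text
time_s: 14.8
eef_pos: [0.5218, 0.0833, 0.0605]
ee_rot: [-0.0, 0.994, -0.106, -0.003]
wrist_force: [-8.5, 2.2, 3.0]
opening: 0.0001
grasp_force: 4.6
```

Request:
{"fn": "servo_tool", "kwargs": {
  "plan": [
    {"tx": 0.0015, "ty": 0, "tz": 0, "spin": 0, "fingers": 0},
    {"tx": 0, "ty": 0, "tz": 0, "spin": 0, "fingers": 0}
  ]
}}

```text
time_s: 15.0
eef_pos: [0.5222, 0.0832, 0.0599]
ee_rot: [-0.0, 0.994, -0.106, -0.004]
wrist_force: [-9.0, 2.7, 2.6]
opening: -0.0001
grasp_force: 5.3
```

```bash
python3 -c "
from h import *
st();lid();st()"
```

```text
t 15.00 bin mm [-134.5    0.8   59.9] tooly-yaw -1.571 F(bin) [-9.4  0.7  2.6] op -0.1 g 5.3
side lid pts 3409 mean [-25.7  21.4 156.3] angle -0.003 ny 0.004
t 15.05 bin mm [-134.5    0.8   59.9] tooly-yaw -1.571 F(bin) [-10.2   1.2   3. ] op -0.1 g 5.4
```

Request:
{"fn": "servo_tool", "kwargs": {
  "plan": [
    {"tx": 0.0015, "ty": 0, "tz": 0, "spin": 0, "fingers": 0},
    {"tx": 0, "ty": 0, "tz": 0, "spin": 0, "fingers": 0}
  ]
}}

```text
time_s: 15.25
eef_pos: [0.5226, 0.0831, 0.0593]
ee_rot: [-0.0, 0.994, -0.106, -0.005]
wrist_force: [-11.0, 4.1, 1.7]
opening: -0.0001
grasp_force: 5.8
```

Request:
{"fn": "servo_tool", "kwargs": {
  "plan": [
    {"tx": 0.0015, "ty": 0, "tz": 0, "spin": 0, "fingers": 0},
    {"tx": 0, "ty": 0, "tz": 0, "spin": 0, "fingers": 0}
  ]
}}

```text
time_s: 15.45
eef_pos: [0.5231, 0.083, 0.0587]
ee_rot: [-0.0, 0.994, -0.106, -0.006]
wrist_force: [-12.8, 3.1, 0.9]
opening: -0.0002
grasp_force: 6.6
```

Request:
{"fn": "servo_tool", "kwargs": {
  "plan": [
    {"tx": 0.0015, "ty": 0, "tz": 0, "spin": 0, "fingers": 0},
    {"tx": 0, "ty": 0, "tz": 0, "spin": 0, "fingers": 0}
  ]
}}

```text
time_s: 15.65
eef_pos: [0.5237, 0.0828, 0.0582]
ee_rot: [-0.0, 0.994, -0.106, -0.007]
wrist_force: [-14.3, 3.5, 0.1]
opening: -0.0
grasp_force: 7.2
```

```bash
cat >> h.py <<'E'
def flap():
    im,b=lid()
    k=(b[...,0]>-150)&(b[...,0]<-100)&(b[...,1]>16)&(b[...,1]<35)&(b[...,2]>50)&(b[...,2]<112)&(im.max(-1)<75)
    q=b[k]; zs=[];xs=[]
    for z in range(50,112,4):
        t=q[(q[:,2]>=z)&(q[:,2]<z+4)]
        if len(t)>3: zs.append(z+2); xs.append(np.percentile(t[:,0],70))
    print('flap zmin %.1f'%np.sort(q[:,2])[3], list(zip(zs,np.round(xs).astype(int).tolist())))
    return im,b
E
python3 -c "
from h import *
st();im,b=flap();st()
cv2.imwrite('pics/s7.png',cv2.resize(im[230:310,330:420],None,fx=7,fy=7))"
```

```text
t 15.65 bin mm [-132.9    0.7   58.2] tooly-yaw -1.571 F(bin) [-14.7   0.4   0.1] op -0.0 g 7.2
side lid pts 3421 mean [-25.3  21.8 156.1] angle -0.009 ny 0.004
flap zmin 64.8 [(64, -128), (68, -125), (72, -124), (76, -122), (80, -113), (84, -119), (88, -118), (92, -117), (96, -116), (100, -115), (104, -107), (108, -107)]
t 15.70 bin mm [-133.     0.7   58.2] tooly-yaw -1.571 F(bin) [-14.7   0.9  -0.2] op 0.0 g 7.1
```

Request:
{"fn": "servo_tool", "kwargs": {
  "plan": [
    {"tx": 0.002, "ty": 0, "tz": 0, "spin": 0, "fingers": 0},
    {"tx": 0, "ty": 0, "tz": 0, "spin": 0, "fingers": 0}
  ]
}}

```text
time_s: 15.9
eef_pos: [0.5279, 0.0818, 0.0585]
ee_rot: [0.0, 0.994, -0.106, -0.005]
wrist_force: [-2.6, 0.5, -2.2]
opening: 0.0003
grasp_force: 1.1
```

Request:
{"fn": "servo_tool", "kwargs": {
  "plan": [
    {"tx": 0.002, "ty": 0, "tz": 0, "spin": 0, "fingers": 0},
    {"tx": 0, "ty": 0, "tz": 0, "spin": 0, "fingers": 0}
  ]
}}

```text
time_s: 16.1
eef_pos: [0.5297, 0.0814, 0.0588]
ee_rot: [0.0, 0.994, -0.106, -0.005]
wrist_force: [-10.6, 1.7, -2.1]
opening: 0.0002
grasp_force: 5.3
```

```bash
python3 -c "
from h import *
st();im,b=flap();st()
cv2.imwrite('pics/s7.png',cv2.resize(im[230:310,330:420],None,fx=7,fy=7))"
```

```text
t 16.10 bin mm [-126.8    0.6   58.8] tooly-yaw -1.571 F(bin) [-10.7  -0.5  -2.1] op 0.2 g 5.3
side lid pts 3316 mean [-25.   23.  156.6] angle -0.004 ny 0.004
flap zmin 59.7 [(60, -117), (64, -115), (68, -115), (72, -115), (76, -115), (80, -114), (84, -114), (88, -114), (92, -114), (96, -114), (100, -114), (104, -108), (108, -104)]
t 16.15 bin mm [-126.8    0.6   58.8] tooly-yaw -1.571 F(bin) [-9.7  0.1 -3.7] op -0.3 g 5.2
```

The flap now measures vertical (x≈-115 along its whole length), so the catch has snapped home. I'll back off, spin back, and measure the handle.

Request:
{"fn": "servo_tool", "kwargs": {
  "plan": [
    {"tx": -0.015, "ty": 0, "tz": 0, "spin": 0, "fingers": 0},
    {"tx": -0.035, "ty": 0, "tz": 0, "spin": 0, "fingers": 0},
    {"tx": -0.02, "ty": 0, "tz": -0.045, "spin": 0, "fingers": 0},
    {"tx": 0, "ty": 0, "tz": -0.045, "spin": -0.131, "fingers": 0.5},
    {"tx": 0, "ty": 0, "tz": -0.045, "spin": -0.131, "fingers": 0.5},
    {"tx": 0, "ty": 0, "tz": -0.025, "spin": -0.131, "fingers": 0.5},
    {"tx": 0, "ty": 0, "tz": 0, "spin": -0.131, "fingers": 0.5},
    {"tx": 0, "ty": 0, "tz": 0, "spin": -0.131, "fingers": 0.5}
  ]
}}

```text
time_s: 16.95
eef_pos: [0.4675, 0.0954, 0.2237]
ee_rot: [0.001, 0.975, 0.222, 0.003]
wrist_force: [0.3, 0.0, -1.0]
opening: 0.0426
grasp_force: 0.0
```

Request:
{"fn": "servo_tool", "kwargs": {
  "plan": [
    {"tx": 0, "ty": 0, "tz": 0, "spin": -0.131, "fingers": 0.4},
    {"tx": 0, "ty": 0, "tz": 0, "spin": -0.131, "fingers": 0.4},
    {"tx": 0, "ty": 0, "tz": 0, "spin": -0.131, "fingers": 0.4},
    {"tx": 0, "ty": 0, "tz": 0, "spin": -0.131, "fingers": 0.4},
    {"tx": 0, "ty": 0, "tz": 0, "spin": -0.131, "fingers": 0.4},
    {"tx": 0, "ty": 0, "tz": 0, "spin": -0.131, "fingers": 0.4},
    {"tx": 0, "ty": 0, "tz": 0, "spin": -0.131, "fingers": 0.4}
  ]
}}

```text
time_s: 17.65
eef_pos: [0.4666, 0.0954, 0.222]
ee_rot: [0.001, 0.776, 0.63, 0.001]
wrist_force: [0.5, -0.3, -0.5]
opening: 0.0346
grasp_force: 0.0
```

```bash
python3 -c "
from h import *
st();im,b=flap()
def bar(im,b,n):
    k=(b[...,0]>-100)&(b[...,0]<-50)&(abs(b[...,1])<58)&(b[...,2]>145)&(b[...,2]<172)&(im.max(-1)<75)
    q=b[k]; c=q[abs(q[:,1])<30]
    print(n,k.sum(),'x %s z %s'%(np.percentile(c[:,0],[3,50,97]).round(1),np.percentile(c[:,2],[3,50,97]).round(1)),'y',np.percentile(q[:,1],[1,99]).round(1))
    t=c[c[:,2]>159]; print('  crest x',np.median(t[:,0]) if len(t) else None)
bar(im,b,'side'); im,b=lid('top'); bar(im,b,'top'); st()
"
```

```text
t 17.65 bin mm [-191.4    0.9  222. ] tooly-yaw 0.006 F(bin) [ 0.6 -0.2 -0.5] op 34.6 g 0.0
side lid pts 3734 mean [-31.   14.1 153.2] angle -0.006 ny 0.000
flap zmin 59.2 [(60, -117), (64, -116), (68, -115), (72, -115), (76, -115), (80, -114), (84, -114), (88, -115), (92, -114), (96, -114), (100, -114), (104, -108), (108, -104)]
side 304 x [-78.5 -76.  -71. ] z [148.3 156.2 159.6] y [-45.5  54.6]
  crest x -72.58041565524364
top lid pts 5319 mean [-30.6  -0.5 155.3] angle -0.008 ny 0.002
top 323 x [-77.4 -73.  -65.3] z [155.4 159.7 163.4] y [-50.9  50.8]
  crest x -72.58314839604049
t 17.75 bin mm [-191.5    0.9  222. ] tooly-yaw 0.002 F(bin) [-0.6  0.2  0.1] op 34.3 g 0.0
```

Request:
{"fn": "servo_tool", "kwargs": {
  "plan": [
    {"tx": -0.001, "ty": 0.041, "tz": 0, "spin": 0, "fingers": 0.3},
    {"tx": 0, "ty": 0.04, "tz": 0, "spin": 0, "fingers": 0.3},
    {"tx": 0, "ty": 0.04, "tz": 0, "spin": 0, "fingers": 0.3},
    {"tx": 0, "ty": 0, "tz": 0.03, "spin": 0, "fingers": 0.3},
    {"tx": 0, "ty": 0, "tz": 0.02, "spin": 0, "fingers": 0.3},
    {"tx": 0, "ty": 0, "tz": 0, "spin": 0, "fingers": 0.3},
    {"tx": 0, "ty": 0, "tz": 0, "spin": 0, "fingers": 0.3}
  ]
}}

```text
time_s: 18.45
eef_pos: [0.584, 0.069, 0.1717]
ee_rot: [-0.0, 0.779, 0.628, -0.0]
wrist_force: [-0.6, 0.2, 2.0]
opening: 0.0257
grasp_force: 0.0
```

```bash
python3 -c "
from h import *
st()
im,b=lid(); cv2.imwrite('pics/s8.png',cv2.resize(im[160:260,300:410],None,fx=6,fy=6)); st()"
```

```text
t 18.45 bin mm [-71.1  -0.  171.7] tooly-yaw -0.001 F(bin) [-0.6  0.1  2. ] op 25.7 g 0.0
side lid pts 3534 mean [-31.4  18.4 153.1] angle -0.006 ny 0.002
t 18.50 bin mm [-70.5   0.2 172.8] tooly-yaw -0.000 F(bin) [0.3 0.2 0.1] op 25.6 g 0.0
```

View pics/s8.png

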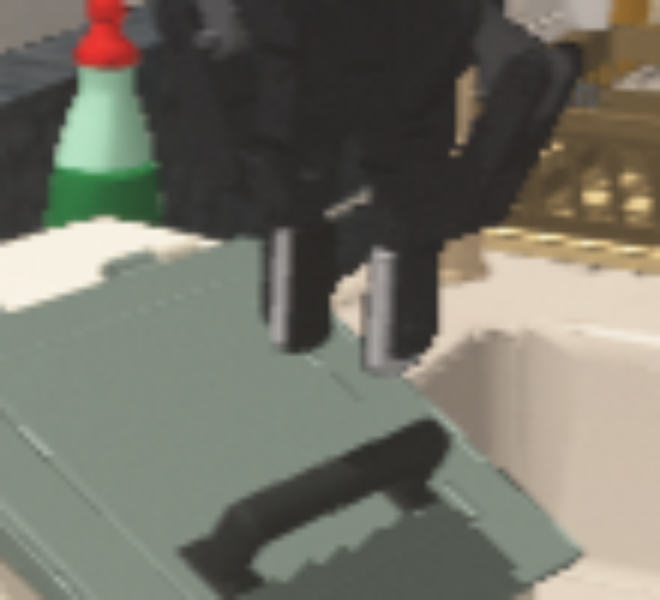

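The fingers straddle the bar in x, with tips at crop (290,345) and (385,370) and the bar below at (340,480). I'll descend.

Request:
{"fn": "servo_tool", "kwargs": {
  "plan": [
    {"tx": 0, "ty": -0.0005, "tz": 0.015, "spin": 0, "fingers": 0.3},
    {"tx": 0, "ty": 0, "tz": 0.012, "spin": 0, "fingers": 0.3},
    {"tx": 0, "ty": 0, "tz": 0.006, "spin": 0, "fingers": 0.3},
    {"tx": 0, "ty": 0, "tz": 0.004, "spin": 0, "fingers": 0.3},
    {"tx": 0, "ty": 0, "tz": 0.002, "spin": 0, "fingers": 0.3},
    {"tx": 0, "ty": 0, "tz": 0, "spin": 0, "fingers": 0.3}
  ]
}}

```text
time_s: 19.1
eef_pos: [0.5833, 0.0692, 0.1322]
ee_rot: [-0.0, 0.778, 0.628, -0.0]
wrist_force: [0.4, 1.1, -0.4]
opening: 0.0255
grasp_force: 0.0
```

Request:
{"fn": "servo_tool", "kwargs": {
  "plan": [
    {"tx": 0, "ty": 0, "tz": 0.0015, "spin": 0, "fingers": 0.3},
    {"tx": 0, "ty": 0, "tz": 0.0015, "spin": 0, "fingers": 0.3},
    {"tx": 0, "ty": 0, "tz": 0, "spin": 0, "fingers": 0.3}
  ]
}}

```text
time_s: 19.4
eef_pos: [0.5834, 0.0692, 0.1294]
ee_rot: [0.0, 0.778, 0.628, 0.0]
wrist_force: [1.3, -0.2, 0.4]
opening: 0.0257
grasp_force: 0.0
```

```bash
python3 -c "
from h import *
st(); im,b=lid(); st()
k=(abs(b[...,1])<20)&(b[...,0]>-105)&(b[...,0]<-40)&(im.max(-1)>0)&(b[...,2]>140)&(b[...,2]<200)
cv2.imwrite('pics/s9.png',cv2.resize(im[175:250,310:410],None,fx=7,fy=7))"
```

```text
t 19.40 bin mm [-71.7   0.  129.4] tooly-yaw 0.001 F(bin) [1.4 0.1 0.4] op 25.7 g 0.0
side lid pts 2971 mean [-32.4  30.1 152.4] angle -0.009 ny 0.003
t 19.45 bin mm [-71.7   0.  129.4] tooly-yaw 0.001 F(bin) [ 0.1 -1.1 -0. ] op 25.3 g 0.0
```

View pics/s9.png

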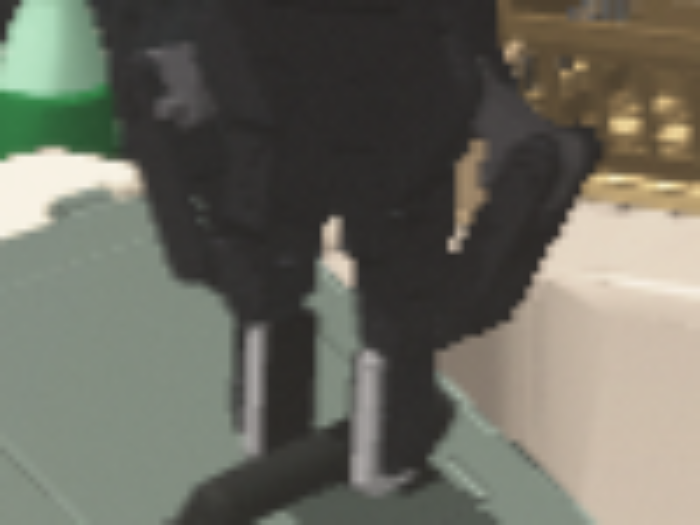

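The front finger overlaps the bar, with its tip at (370,485) just below it, and the rear finger is behind the bar. I'll go a touch lower and close slowly.

Request:
{"fn": "servo_tool", "kwargs": {
  "plan": [
    {"tx": 0, "ty": 0, "tz": 0.0015, "spin": 0, "fingers": 0.3},
    {"tx": 0, "ty": 0, "tz": 0, "spin": 0, "fingers": 0.23},
    {"tx": 0, "ty": 0, "tz": 0, "spin": 0, "fingers": 0.23}
  ]
}}

```text
time_s: 19.75
eef_pos: [0.5833, 0.0691, 0.1279]
ee_rot: [-0.0, 0.778, 0.628, -0.0]
wrist_force: [-0.0, 0.2, -0.6]
opening: 0.0195
grasp_force: 0.0
```

Request:
{"fn": "servo_tool", "kwargs": {
  "plan": [
    {"tx": 0, "ty": 0, "tz": 0, "spin": 0, "fingers": 0.2},
    {"tx": 0, "ty": 0, "tz": 0, "spin": 0, "fingers": 0.2}
  ]
}}

```text
time_s: 19.95
eef_pos: [0.5838, 0.0691, 0.1281]
ee_rot: [0.0, 0.778, 0.628, 0.0]
wrist_force: [2.0, 0.4, -0.2]
opening: 0.0175
grasp_force: 8.0
```

```bash
python3 -c "
from h import *
st()"
```

```text
t 19.95 bin mm [-71.3  -0.  128.1] tooly-yaw 0.001 F(bin) [ 1.9  0.8 -0.2] op 17.5 g 8.0
```

Request:
{"fn": "servo_tool", "kwargs": {
  "plan": [
    {"tx": 0, "ty": 0, "tz": 0, "spin": 0, "fingers": 0.12},
    {"tx": 0, "ty": 0, "tz": 0, "spin": 0, "fingers": 0.12}
  ]
}}

```text
time_s: 20.15
eef_pos: [0.5837, 0.0691, 0.1283]
ee_rot: [0.0, 0.778, 0.628, 0.0]
wrist_force: [0.5, -0.1, 1.4]
opening: 0.0142
grasp_force: 58.5
```

Request:
{"fn": "servo_tool", "kwargs": {
  "plan": [
    {"tx": 0, "ty": 0, "tz": 0, "spin": 0, "fingers": 0},
    {"tx": 0, "ty": 0, "tz": 0, "spin": 0, "fingers": 0}
  ]
}}

```text
time_s: 20.35
eef_pos: [0.5837, 0.0691, 0.1283]
ee_rot: [0.0, 0.778, 0.628, 0.0]
wrist_force: [0.4, -0.8, 1.3]
opening: 0.014
grasp_force: 58.6
```

```bash
python3 -c "
from h import *
st();flap();st()"
```

```text
t 20.35 bin mm [-71.4   0.  128.3] tooly-yaw 0.001 F(bin) [ 0.6 -0.7  1.3] op 14.0 g 58.6
side lid pts 2936 mean [-32.5  31.9 152.5] angle -0.006 ny 0.004
flap zmin 59.9 [(60, -117), (64, -116), (68, -115), (72, -115), (76, -114), (80, -115), (84, -114), (88, -115), (92, -115), (96, -114), (100, -115), (104, -108), (108, -104)]
t 20.40 bin mm [-71.4   0.  128.3] tooly-yaw 0.001 F(bin) [ 0.4 -0.4  2.9] op 14.3 g 58.6
```

Request:
{"fn": "servo_tool", "kwargs": {
  "plan": [
    {"tx": 0, "ty": -0.0005, "tz": -0.0009, "spin": 0, "fingers": 0},
    {"tx": 0, "ty": 0, "tz": 0, "spin": 0, "fingers": 0}
  ]
}}

```text
time_s: 20.6
eef_pos: [0.5835, 0.0691, 0.1288]
ee_rot: [0.001, 0.778, 0.628, 0.001]
wrist_force: [5.0, -0.3, -0.9]
opening: 0.0141
grasp_force: 58.8
```

```bash
cat >> h.py <<'E'
def pull():
    s=read_state(); f=np.array(s['wrist_force']); fb=np.array([f@Bx,f@By,f[2]]); print('pull %.1f N  along lid %.1f'%(-(-.5*fb[0]+.866*fb[2]), .866*fb[0]+.5*fb[2])); st()
E
python3 -c "
from h import *
pull()"
```

```text
pull 3.2 N  along lid 3.9
t 20.60 bin mm [-71.6   0.  128.8] tooly-yaw 0.001 F(bin) [ 5.   0.8 -0.9] op 14.1 g 58.8
```

Request:
{"fn": "servo_tool", "kwargs": {
  "plan": [
    {"tx": 0, "ty": -0.0005, "tz": -0.0009, "spin": 0, "fingers": 0},
    {"tx": 0, "ty": 0, "tz": 0, "spin": 0, "fingers": 0}
  ]
}}

```text
time_s: 20.8
eef_pos: [0.5834, 0.0692, 0.1292]
ee_rot: [0.001, 0.778, 0.628, 0.001]
wrist_force: [8.0, -1.4, -6.0]
opening: 0.0143
grasp_force: 59.0
```

```bash
python3 -c "
from h import *
pull()"
```

```text
pull 9.3 N  along lid 4.1
t 20.80 bin mm [-71.7  -0.  129.2] tooly-yaw 0.001 F(bin) [ 8.1  0.3 -6. ] op 14.3 g 59.0
```

Request:
{"fn": "servo_tool", "kwargs": {
  "plan": [
    {"tx": 0, "ty": -0.0003, "tz": -0.0008, "spin": 0, "fingers": 0},
    {"tx": 0, "ty": 0, "tz": 0, "spin": 0, "fingers": 0}
  ]
}}

```text
time_s: 21.0
eef_pos: [0.5833, 0.0692, 0.1295]
ee_rot: [0.001, 0.778, 0.628, 0.001]
wrist_force: [11.2, -0.7, -8.8]
opening: 0.0146
grasp_force: 58.9
```

```bash
python3 -c "
from h import *
pull()"
```

```text
pull 13.2 N  along lid 5.2
t 21.00 bin mm [-71.8   0.  129.5] tooly-yaw 0.001 F(bin) [11.1  1.7 -8.8] op 14.6 g 58.9
```

Request:
{"fn": "servo_tool", "kwargs": {
  "plan": [
    {"tx": 0, "ty": 0, "tz": -0.0004, "spin": 0, "fingers": 0},
    {"tx": 0, "ty": 0, "tz": 0, "spin": 0, "fingers": 0},
    {"tx": 0, "ty": 0, "tz": 0, "spin": 0, "fingers": 0}
  ]
}}

```text
time_s: 21.3
eef_pos: [0.5833, 0.0692, 0.1296]
ee_rot: [0.001, 0.778, 0.628, 0.001]
wrist_force: [12.4, -0.6, -10.8]
opening: 0.0145
grasp_force: 58.8
```

```bash
python3 -c "
from h import *
pull()"
```

```text
pull 15.5 N  along lid 5.2
t 21.30 bin mm [-71.9   0.  129.6] tooly-yaw 0.001 F(bin) [ 12.3   2.1 -10.8] op 14.5 g 58.8
```

Request:
{"fn": "servo_tool", "kwargs": {
  "plan": [
    {"tx": 0, "ty": 0, "tz": 0, "spin": 0, "fingers": 0},
    {"tx": 0, "ty": 0, "tz": 0, "spin": 0, "fingers": 0},
    {"tx": 0, "ty": 0, "tz": 0, "spin": 0, "fingers": 0},
    {"tx": 0, "ty": 0, "tz": 0, "spin": 0, "fingers": 0},
    {"tx": 0, "ty": 0, "tz": 0, "spin": 0, "fingers": 0},
    {"tx": 0, "ty": 0, "tz": 0, "spin": 0, "fingers": 0}
  ]
}}

```text
time_s: 21.9
eef_pos: [0.5833, 0.0692, 0.1296]
ee_rot: [0.001, 0.778, 0.628, 0.001]
wrist_force: [11.5, -1.5, -10.3]
opening: 0.0141
grasp_force: 58.8
```

```bash
python3 -c "
from h import *
pull();flap()"
```

```text
pull 14.7 N  along lid 4.8
t 21.90 bin mm [-71.9  -0.  129.6] tooly-yaw 0.001 F(bin) [ 11.5   0.9 -10.3] op 14.1 g 58.8
side lid pts 2898 mean [-33.3  32.2 153. ] angle 0.003 ny 0.004
flap zmin 61.6 [(60, -118), (64, -116), (68, -115), (72, -116), (76, -115), (80, -109), (84, -115), (88, -115), (92, -115), (96, -115), (100, -115), (104, -113), (108, -107)]
```

Request:
{"fn": "servo_tool", "kwargs": {
  "plan": [
    {"tx": 0, "ty": 0, "tz": 0, "spin": 0, "fingers": 0},
    {"tx": 0, "ty": 0, "tz": 0, "spin": 0, "fingers": 0},
    {"tx": 0, "ty": 0, "tz": 0, "spin": 0, "fingers": 0},
    {"tx": 0, "ty": 0, "tz": 0, "spin": 0, "fingers": 0},
    {"tx": 0, "ty": 0, "tz": 0, "spin": 0, "fingers": 0},
    {"tx": 0, "ty": 0, "tz": 0, "spin": 0, "fingers": 0}
  ]
}}

```text
time_s: 22.55
eef_pos: [0.5833, 0.0692, 0.1295]
ee_rot: [0.001, 0.778, 0.628, 0.001]
wrist_force: [11.4, -1.1, -11.2]
opening: 0.0142
grasp_force: 58.8
```

```bash
python3 -c "
from h import *
pull()"
```

```text
pull 15.4 N  along lid 4.3
t 22.55 bin mm [-71.9   0.  129.5] tooly-yaw 0.001 F(bin) [ 11.4   1.4 -11.2] op 14.2 g 58.8
```

Request:
{"fn": "servo_tool", "kwargs": {
  "plan": [
    {"tx": 0, "ty": 0, "tz": -0.0003, "spin": 0, "fingers": 0},
    {"tx": 0, "ty": 0, "tz": 0, "spin": 0, "fingers": 0},
    {"tx": 0, "ty": 0, "tz": 0, "spin": 0, "fingers": 0},
    {"tx": 0, "ty": 0, "tz": 0, "spin": 0, "fingers": 0},
    {"tx": 0, "ty": 0, "tz": 0, "spin": 0, "fingers": 0},
    {"tx": 0, "ty": 0, "tz": 0, "spin": 0, "fingers": 0},
    {"tx": 0, "ty": 0, "tz": 0, "spin": 0, "fingers": 0},
    {"tx": 0, "ty": 0, "tz": 0, "spin": 0, "fingers": 0}
  ]
}}

```text
time_s: 23.35
eef_pos: [0.5832, 0.0692, 0.1296]
ee_rot: [0.001, 0.778, 0.628, 0.001]
wrist_force: [11.2, -1.4, -11.9]
opening: 0.0141
grasp_force: 58.7
```

Request:
{"fn": "servo_tool", "kwargs": {
  "plan": [
    {"tx": 0, "ty": 0.0006, "tz": 0.0012, "spin": 0, "fingers": 0},
    {"tx": 0, "ty": 0.0007, "tz": 0.0014, "spin": 0, "fingers": 0},
    {"tx": 0, "ty": 0, "tz": 0.0003, "spin": 0, "fingers": 0},
    {"tx": 0, "ty": 0, "tz": 0, "spin": 0, "fingers": 0.2},
    {"tx": 0, "ty": 0, "tz": 0, "spin": 0, "fingers": 0.3},
    {"tx": 0, "ty": 0, "tz": 0, "spin": 0, "fingers": 0.3},
    {"tx": 0, "ty": 0, "tz": 0, "spin": 0, "fingers": 0.3}
  ]
}}

```text
time_s: 24.05
eef_pos: [0.5825, 0.0693, 0.1278]
ee_rot: [-0.001, 0.778, 0.628, -0.001]
wrist_force: [0.1, -0.3, -0.6]
opening: 0.0255
grasp_force: 0.0
```

```bash
python3 -c "
from h import *
pull()"
```

```text
pull 0.6 N  along lid -0.1
t 24.05 bin mm [-72.6  -0.  127.8] tooly-yaw 0.001 F(bin) [ 0.2 -0.3 -0.6] op 25.5 g 0.0
```

Released with no load, so I'll lift off and check.

Request:
{"fn": "servo_tool", "kwargs": {
  "plan": [
    {"tx": 0, "ty": 0.0005, "tz": -0.004, "spin": 0, "fingers": 0.3},
    {"tx": 0, "ty": 0, "tz": -0.01, "spin": 0, "fingers": 0.3},
    {"tx": 0, "ty": 0, "tz": -0.03, "spin": 0, "fingers": 0.3},
    {"tx": 0, "ty": 0, "tz": -0.045, "spin": 0, "fingers": 0.3},
    {"tx": 0, "ty": 0, "tz": -0.045, "spin": 0, "fingers": 0.3},
    {"tx": 0, "ty": 0, "tz": -0.03, "spin": 0, "fingers": 0.3},
    {"tx": 0, "ty": 0, "tz": 0, "spin": 0, "fingers": 0.3},
    {"tx": 0, "ty": 0, "tz": 0, "spin": 0, "fingers": 0.3}
  ]
}}

```text
time_s: 24.85
eef_pos: [0.5843, 0.0691, 0.2941]
ee_rot: [0.001, 0.778, 0.628, 0.001]
wrist_force: [0.4, 0.8, -0.9]
opening: 0.0256
grasp_force: 0.0
```

```bash
python3 -c "
from h import *
st();im,b=flap();lid('top'); st(); cv2.imwrite('pics/s10.png',im[120:400,180:460])"
```

```text
t 24.85 bin mm [-7.080e+01  1.000e-01  2.941e+02] tooly-yaw 0.001 F(bin) [ 0.3  0.9 -0.9] op 25.6 g 0.0
side lid pts 3704 mean [-30.7  14.3 153.7] angle -0.003 ny 0.000
flap zmin 59.6 [(60, -116), (64, -115), (68, -115), (72, -114), (76, -114), (80, -114), (84, -114), (88, -114), (92, -114), (96, -114), (100, -115), (104, -109), (108, -104)]
top lid pts 742 mean [ 19.   34.1 183.6] angle 0.050 ny 0.009
t 24.95 bin mm [-7.200e+01 -1.000e-01  2.912e+02] tooly-yaw 0.001 F(bin) [-0.2 -0.2 -0.9] op 25.5 g 0.0
```

```bash
python3 -c "
from station import *
print(close_job())"
```

```text
the job is handed in; nothing more can be done
None
```

The bin's lid is shut with its catch snapped home; the catch held a pull of about 15 N on the handle for over a second, the handle was then released, and the job was handed in at about 25 s (no verdict came back; I never re-measured the jar and tin, but no move went near them).

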